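# Clear down the catch deck after a run

### The job

The run is over: first stand every finished bottle from the catch deck upright in the blue tote. Then wipe all the sharp glass chips off the deck into the yellow trough with the scraper, never touching them with the fingers, and stand the scraper back squarely on the middle of its orange rest. Last, press the green ready button fully down, and leave the tip box and the reagent jar where they stand.

Things in the scene. Friction and masses are not known exactly. Their poses are not given: they have to be found in the camera images.
- catch_deck: Fixed bench unit with a flat grey metal deck 50 mm above the table. Origin: on the table under the deck; +x to the white housing behind, +y away from the trough. Deck: x -90 to +90 mm, y -140 to +175. At x = -90 a fence 15 mm above the deck, at x = +90 the housing (100 mm deep, top 100 mm above the table). +y end open (step to the table); -y end drops into the yellow trough.
- trough_in (a point): Centre of the floor of the yellow waste trough at the deck's -y end, axes as the deck's. Inside 180 mm (x) by 75 mm (y); floor 44 mm below the deck surface; its other walls rise 40 mm above the floor, ending 4 mm below the deck surface.
- ready_top (a point): Centre of the top of the green ready button (32 mm across) on the housing; it is pressed straight down, 6 mm, about 5 N.
- ready (a joint): How far the ready button is pressed, m: 0 out, 0.006 fully down; it springs back.
- bottle1: Finished sealed sample bottle (3 or 4 of them are present, standing on the deck): white, square 40 x 40 mm and 40 mm high, with a round blue cap of 32 mm diameter and 12 mm height on top (52 mm in all). Origin: centre of the underside, z up along the bottle.
- bottle2: Finished sealed sample bottle (3 or 4 of them are present, standing on the deck): white, square 40 x 40 mm and 40 mm high, with a round blue cap of 32 mm diameter and 12 mm height on top (52 mm in all). Origin: centre of the underside, z up along the bottle.
- bottle3: Finished sealed sample bottle (3 or 4 of them are present, standing on the deck): white, square 40 x 40 mm and 40 mm high, with a round blue cap of 32 mm diameter and 12 mm height on top (52 mm in all). Origin: centre of the underside, z up along the bottle.
- bottle4: Finished sealed sample bottle (3 or 4 of them are present, standing on the deck): white, square 40 x 40 mm and 40 mm high, with a round blue cap of 32 mm diameter and 12 mm height on top (52 mm in all). Origin: centre of the underside, z up along the bottle.
- chip1: Loose sharp chip of amber glass (3 to 6 are present, lying on the deck), about 20 x 17 mm, 7 mm thick, 10 g. Origin: centre of the underside as built, z up.
- chip2: Loose sharp chip of amber glass (3 to 6 are present, lying on the deck), about 20 x 17 mm, 7 mm thick, 10 g. Origin: centre of the underside as built, z up.
- chip3: Loose sharp chip of amber glass (3 to 6 are present, lying on the deck), about 20 x 17 mm, 7 mm thick, 10 g. Origin: centre of the underside as built, z up.
- chip4: Loose sharp chip of amber glass (3 to 6 are present, lying on the deck), about 20 x 17 mm, 7 mm thick, 10 g. Origin: centre of the underside as built, z up.
- chip5: Loose sharp chip of amber glass (3 to 6 are present, lying on the deck), about 20 x 17 mm, 7 mm thick, 10 g. Origin: centre of the underside as built, z up.
- chip6: Loose sharp chip of amber glass (3 to 6 are present, lying on the deck), about 20 x 17 mm, 7 mm thick, 10 g. Origin: centre of the underside as built, z up.
- scraper: Hand scraper: black rubber foot 100 mm long (own x) by 24 mm (own y) by 20 mm high, and on it a red grip block 60 mm (x) by 26 mm (y), from 20 to 68 mm above the underside. Origin: centre of the underside, z up. 0.18 kg.
- rest: The scraper's rest: flat orange fixed plate 140 mm (own x) by 70 mm (own y), 4 mm thick. Origin: centre of the underside. The scraper stands on it with its x axis along the plate's x axis.
- tote: Blue open tote, fixed, 200 mm (own x) by 170 mm (own y) outside, 60 mm high, walls and floor 5 mm. Origin: centre of the underside.
- reagent: Bystander, to be left alone: amber reagent jar, 74 mm across, 80 mm high. Origin: underside.
- tipbox: Bystander, to be left alone: green tip box 85 (x) x 120 (y) x 60 mm. Origin: underside.
Not all that is in view belongs to the job. What is shaped like the bottle4 but purple or turquoise is not meant. Several things look just like the rest: the one meant starts nearest to the robot's base.

How it is judged:
By the outcome, as a careful person would: the job done as asked, in the order asked, and still so for the second after the job is handed in, with the robot touching nothing.
Of bottle1, bottle2, bottle3, bottle4 only 3 to 4 are there at a start; the rules pass over those that are not, and their reading is None.
Of chip1, chip2, chip3, chip4, chip5, chip6 only 3 to 6 are there at a start; the rules pass over those that are not, and their reading is None.
At some moment in a run one of bottle1, bottle2, bottle3, bottle4, chip1, chip2, chip3, chip4, chip5, chip6 may be knocked a few centimetres aside while the robot is not near it.
It also fails if it takes over 200 s, if anything falls off the work surface, if the arm or the gripper's body presses on something with over 40 N, if the wrist force passes 120 N, or if a joint passes its speed limit or range.

### The arm

A 6-joint arm with a two-finger parallel gripper is mounted at the origin on the work surface. World frame = base frame: x ahead of the robot, y to its left, z up, the work surface at z = 0. Lengths are in m, angles in degrees, forces in N, time in s.
With the tool pointing down it reaches from about 0.325 to 0.85 m from the base axis. Payload 15.5 kg.
Tool frame: the origin (TCP) lies at the very end of the fingers, on their centre line; the grasp point (between the pads) lies arm.grip_depth behind it (arm.grip_depth is the distance from the TCP to the grasp point, in m); z points along the fingers, y is the line along which they close (so a half turn about z gives the same grasp; the last joint's range is limited). The gripper opens to 91 mm and grips with 3 to 60 N. Pads are 32 mm wide; open, the fingers measure 118 mm over their backs; the gripper's body (76 mm by 178 mm) begins 60 mm behind the grasp point.
Start: joints at [71.075, 28.281, 77.091, -0, 74.628, -5.472], TCP at [0.145, 0.608, 0.214] pointing down, gripper open.
Joint ranges: [-166.48, 166.48], [-47.26, 123.95], [12.59, 153.08], [-70.14, 250.14], [6.76, 159.57], [-176.63, 176.63]. Speed limits (degrees/s): [108.29, 108.29, 147.25, 172.46, 172.46, 172.46].

### API

Orientations are given as a 3x3 rotation matrix whose columns are the frame's x, y, z axes.
In Python, from rig import arm gives the robot as it stands. Calls block until the motion is done:
- arm.move_to(position, orientation): joint-space move of the TCP to a pose.
- arm.move_l(position, orientation=None, feed=0.15): straight line of the TCP; orientation=None keeps the orientation; feed is the mean speed in m/s.
- arm.move_joints(angles): joint-space move.
- arm.grip(opening): finger opening in m; the grip force is fixed at half the most; returns when the fingers have stopped.
- arm.sleep(seconds).
- arm.solve_ik(position, orientation): joint angles nearest the present ones, or None.
- arm.snapshot(name): name is "scene" or "top"; returns the picture (400x640x3 uint8, red, green, blue); there is no depth.
- arm.get_calibration(name): a dict with "intrinsics" (3x3 intrinsics, pixels), "cam_to_world" (4x4, takes a point from camera to world coordinates). Camera axes: x right, y down, z forward; pixel columns grow to the right and rows downward; lengths in m; the calibration is good to about 2 mm. A picture is of the moment at which its call begins. get_calibration takes no time and is no camera call.
A pose or a line that the arm cannot do raises arm.Unreachable and nothing moves.
- arm.sign_off(): hands the job in; it is judged then, once.
Readings, each from a call of its own:
- arm.current_t(): time.
- arm.current_joint_positions(): joint angles.
- arm.current_dq(): joint speeds.
- arm.current_tau(): joint torques, N m.
- arm.current_ee_pos(): TCP position.
- arm.current_tool_rot(): TCP orientation.
- arm.current_force(): force on the tool from outside, world axes, zero at the start.
- arm.current_torque(): the same for the moment, N m.
- arm.current_width(): finger opening in m.
- arm.current_grasp_force(): force on a finger pad.
Only numpy, scipy, OpenCV 4.12 (cv2) and the standard library are available. Lean on these libraries where they do the work, as an engineer would, in place of code of your own. Each camera call takes 0.05 s, during which the arm holds its last target. There are 200 camera calls.

## Working session

There is one attempt and no reset: what is moved stays moved. The work goes in short steps, each a Python script; the robot and the scene stay as the last script left them, time stands still between calls to the robot, and variables do not carry over. Pictures are saved under pics/ and viewed, at most 14 in all, crops included, and the job is handed in when it is done.

```bash
ls; mkdir -p pics; python3 - <<'E'
from rig import arm
import cv2,numpy as np
for n in("scene","top"):
    cv2.imwrite(f"pics/{n}0.png",arm.snapshot(n)[:,:,::-1]); c=arm.get_calibration(n); print(n,np.round(c["intrinsics"],1).tolist(),np.round(c["cam_to_world"],4).tolist())
print(arm.grip_depth,arm.current_t(),np.round(arm.current_tool_rot(),3).tolist(),arm.current_width())
E
```

```text
pics
scene [[449.5, 0.0, 317.4], [0.0, 449.5, 198.8], [0.0, 0.0, 1.0]] [[0.7841, 0.444, -0.4336, 1.1452], [0.6204, -0.5782, 0.5298, -0.5468], [-0.0155, -0.6845, -0.7289, 0.9824], [0.0, 0.0, 0.0, 1.0]]
top [[364.3, 0.0, 323.5], [0.0, 364.3, 196.5], [0.0, 0.0, 1.0]] [[0.0057, -0.9924, 0.123, 0.4666], [-0.9999, -0.0069, -0.0089, 0.0779], [0.0096, -0.123, -0.9924, 1.3748], [0.0, 0.0, 0.0, 1.0]]
0.0188 0.1 [[-0.973, 0.233, -0.0], [0.233, 0.973, -0.001], [0.0, -0.001, -1.0]] 0.09132053198891919
```

View pics/scene0.png

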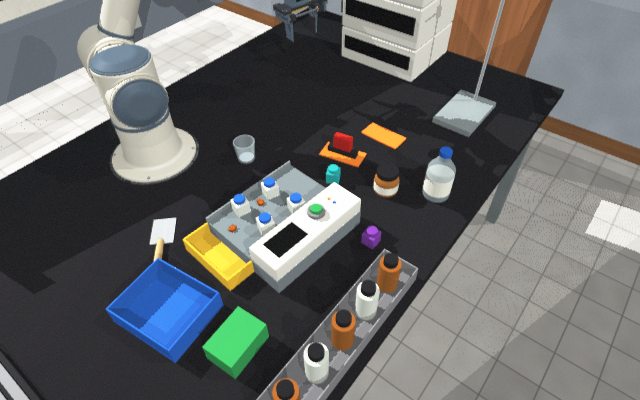

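View pics/top0.png

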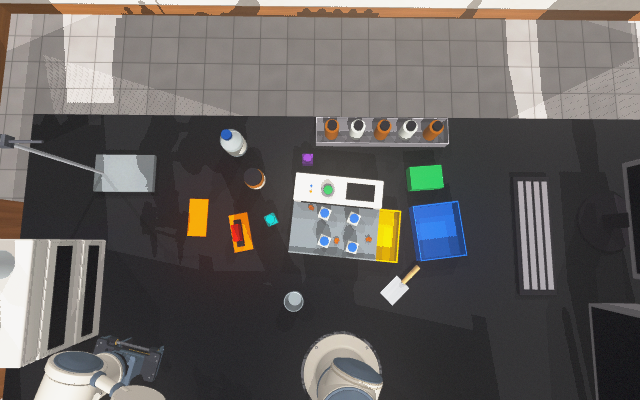

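Top picture: four blue-capped bottles on the deck at (324,213), (354,218), (324,240), (351,247). The decoys are turquoise at (271,219) and purple at (307,158). There are orange plates at (240,232), holding the scraper and nearer the base, and at (198,217), a decoy. Chips show near (311,207), (336,240) and (368,239), so I'll check with a close crop.

```bash
python3 - <<'E'
import cv2,numpy as np
a=cv2.imread("pics/top0.png")[165:275,220:410]; b=cv2.imread("pics/scene0.png")[120:290,180:400]
cv2.imwrite("pics/topc.png",cv2.resize(a,None,fx=4.2,fy=4.2,interpolation=cv2.INTER_CUBIC))
cv2.imwrite("pics/scenec.png",cv2.resize(b,None,fx=3.5,fy=3.5,interpolation=cv2.INTER_CUBIC))
E
```

```text
(no output)
```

View pics/topc.png

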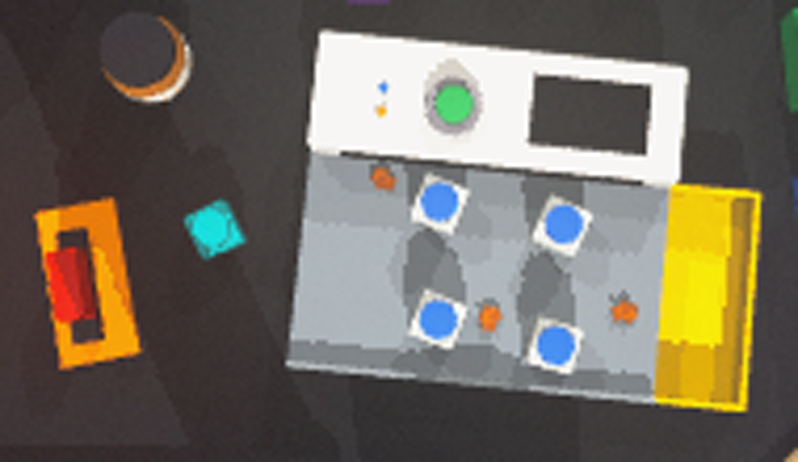

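View pics/scenec.png

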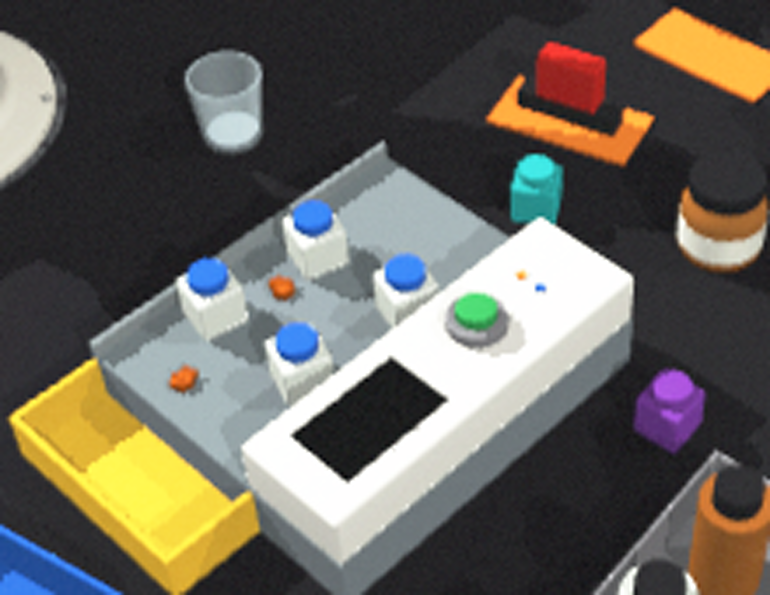

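```bash
python3 - <<'E'
import cv2,numpy as np
t=cv2.imread("pics/top0.png"); s=cv2.imread("pics/scene0.png")
f=lambda a,k:cv2.resize(a,None,fx=k,fy=k,interpolation=cv2.INTER_CUBIC)
# tote crop (405..475,195..270) x5 ; rest top (225..260,205..257) x8 -> ; rest scene
a=f(t[195:270,405:475],5); b=f(t[205:255,222:264],8); 
c=f(s[125:170,315:370],7)
h=np.zeros((600,800,3),np.uint8); h[:a.shape[0],:350]=a; h[:400,400:400+336]=b
h2=np.zeros((320,390,3),np.uint8); h2[:315,:385]=c
cv2.imwrite("pics/m1.png",h); cv2.imwrite("pics/m2.png",h2)
E
```

```text
(no output)
```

View pics/m1.png

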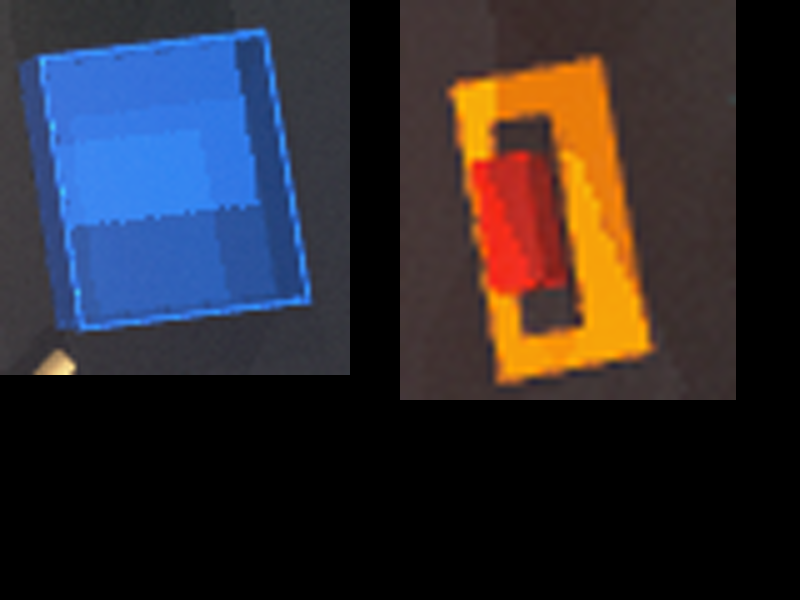

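View pics/m2.png

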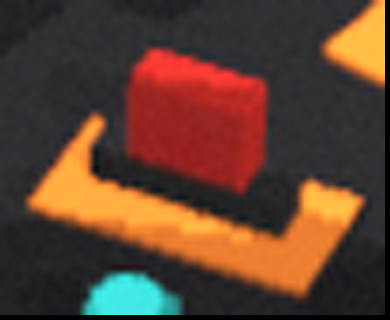

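Tote rim corners in the crop are (39,57), (267,30), (310,302) and (80,330). Rest corners are (450,85), (601,57), (652,350) and (500,384), and the black foot's top corners are (494,122), (549,115), (581,325) and (523,333).

```bash
cat > h.py <<'E'
from rig import arm
import numpy as np, cv2
def ray(n,p,z):
    c=arm.get_calibration(n);K=c["intrinsics"];T=np.array(c["cam_to_world"])
    d=T[:3,:3]@np.linalg.solve(K,[p[0],p[1],1.]);o=T[:3,3]
    return (o+d*(z-o[2])/d[2])
def proj(n,P):
    c=arm.get_calibration(n);T=np.linalg.inv(c["cam_to_world"]);P=np.atleast_2d(P)
    q=(P@T[:3,:3].T+T[:3,3])@np.array(c["intrinsics"]).T;return q[:,:2]/q[:,2:]
def R(a):  # fingers close along world yaw a (deg)
    a=np.radians(a);s,c=np.sin(a),np.cos(a);return np.array([[-s,c,0],[c,s,0],[0,0,-1.]])
E
python3 - <<'E'
from h import *
g=lambda L,x0,y0,k,z:np.array([ray("top",(x0+(x+.5)/k-.5,y0+(y+.5)/k-.5),z) for x,y in L])[:,:2]
p=lambda n,a:print(n,np.round(a*1000,0).tolist())
C=lambda L,z:g(L,220,165,4.2,z)
p("caps",C([(440,202),(563,225),(438,320),(556,346)],.102))
p("chips",C([(383,178),(489,317),(625,311)],.057))
h=C([(322,32),(687,68),(680,185),(309,152)],.1);p("house",h)
p("troughedge",C([(668,185),(655,402)],.05)); p("fence/+y end",C([(288,366)],.065))
p("button",C([(454,104)],.115))
def quad(n,q):
    p(n,q);c=q.mean(0);print(n,np.round(c*1000,1),"sides",np.round(np.linalg.norm(q-np.roll(q,-1,0),axis=1)*1000),
    "yaws",np.round([np.degrees(np.arctan2(*(q[i]-q[(i+1)%4])[::-1])) for i in range(4)],1))
quad("house",h)
quad("tote",g([(39,57),(267,30),(310,302),(80,330)],405,195,5,.06))
quad("rest",g([(50,85),(201,57),(252,350),(100,384)],222,205,8,.004))
quad("foot",g([(94,122),(149,115),(181,325),(123,333)],222,205,8,.024))
# bottle yaw from the image
im=cv2.imread("pics/top0.png");im=cv2.resize(im[165:275,220:410],None,fx=8,fy=8,interpolation=cv2.INTER_CUBIC).astype(int)
m=((im.min(2)>185)|((im[:,:,0]-im[:,:,2])>90)).astype(np.uint8)
n,l,s,c=cv2.connectedComponentsWithStats(m)
for i in range(1,n):
    if 4000<s[i,4]<20000:
        r=cv2.minAreaRect(np.argwhere(l==i)[:,::-1].astype(np.int32).copy())
        b=cv2.boxPoints(r);q=g(b,220,165,8,.09);quad("b",q)
E
```

```text
caps [[567.0, 63.0], [549.0, -39.0], [469.0, 64.0], [449.0, -33.0]]
chips [[591.0, 112.0], [472.0, 20.0], [478.0, -96.0]]
house [[711.0, 164.0], [682.0, -145.0], [583.0, -138.0], [608.0, 173.0]]
troughedge [[587.0, -136.0], [401.0, -122.0]]
fence/+y end [[430.0, 191.0]]
button [[648.0, 52.0]]
house [[711.0, 164.0], [682.0, -145.0], [583.0, -138.0], [608.0, 173.0]]
house [646.   13.6] sides [310. 100. 312. 103.] yaws [ 84.7  -4.2 -94.7 174.8]
tote [[597.0, -257.0], [618.0, -424.0], [422.0, -447.0], [401.0, -282.0]]
tote [ 509.5 -352.5] sides [168. 197. 167. 197.] yaws [  97.1    6.7  -82.9 -172.8]
rest [[563.0, 425.0], [577.0, 355.0], [440.0, 327.0], [424.0, 397.0]]
rest [501.2 375.7] sides [ 72. 139.  72. 142.] yaws [ 101.    11.6  -77.1 -168.4]
foot [[545.0, 399.0], [548.0, 374.0], [452.0, 356.0], [448.0, 382.0]]
foot [498.2 377.7] sides [25. 98. 27. 98.] yaws [  97.7   10.5  -81.8 -170.2]
b [[553.0, 91.0], [592.0, 77.0], [579.0, 37.0], [539.0, 51.0]]
b [565.7  64.2] sides [42. 42. 42. 42.] yaws [ 161.    70.9  -19.2 -109.1]
b [[554.0, 279.0], [570.0, 245.0], [534.0, 227.0], [518.0, 260.0]]
b [543.8 252.7] sides [37. 40. 37. 40.] yaws [ 116.5   26.9  -63.6 -152.9]
b [[435.0, -8.0], [475.0, -21.0], [463.0, -60.0], [423.0, -47.0]]
b [449.1 -34. ] sides [42. 41. 42. 41.] yaws [ 162.5   73.2  -17.7 -106.8]
```

```bash
cat >> h.py <<'E'
D=np.array([.504,.008]);EX=np.array([.996,-.089]);EY=np.array([.089,.996])
dk=lambda x,y:D+x*EX+y*EY
def todk(p): d=np.array(p)[:2]-D;return np.array([d@EX,d@EY])
def best(p,a):
    q0=np.array(arm.current_joint_positions());c=[]
    for b in (a,a+180):
        q=arm.solve_ik(p,R(b))
        if q is not None:c.append((np.abs(np.array(q)-q0).max(),b))
    return min(c)[1]
def goto(xy,z,a):
    p=[*xy,z];b=best(p,a);arm.move_to(p,R(b));return b
def line(xy,z,feed=.2): arm.move_l([*xy,z],None,feed)
def blobs(m,z,amin):
    n,l,s,c=cv2.connectedComponentsWithStats(m.astype(np.uint8))
    return [(ray("top",c[i],z)[:2],int(s[i,4])) for i in range(1,n) if s[i,4]>=amin and abs(todk(ray("top",c[i],z))[0])<.095 and -.15<todk(ray("top",c[i],z))[1]<.18]
def look():
    im=arm.snapshot("top");i=im.astype(int);r,g,b=i[...,0],i[...,1],i[...,2]
    hsv=cv2.cvtColor(im,cv2.COLOR_RGB2HSV);h=hsv[...,0];s=hsv[...,1]
    return im,blobs((b-r>90)&(g<b-30),.102,20),blobs((h<14)&(s>130)&(r>90),.057,3)
def save(n,im): cv2.imwrite(f"pics/{n}.png",im[:,:,::-1])
E
cat > bot.py <<'E'
from h import *
T=np.array([.5095,-.3525]);c,s=np.cos(np.radians(7)),np.sin(np.radians(7))
slots=[T+np.array([c*x-s*y,s*x+c*y]) for x,y in((.05,-.04),(.05,.04),(-.05,-.04),(-.05,.04))]
exp=[(.549,-.039,71),(.566,.064,71),(.449,-.034,71),(.469,.064,-19)]
import sys
for k in map(int,sys.argv[1:]):
    im,B,C=look()
    p,d=min(((b,np.hypot(*(b-exp[k][:2]))) for b,_ in B),key=lambda t:t[1])
    print(k,[np.round(b*1000).tolist() for b,_ in B],[np.round(b*1000).tolist() for b,_ in C],"pick",p,d)
    if d>.012: print("moved!");save("moved",im);break
    arm.grip(.060)
    goto(p,.17,exp[k][2]);line(p,.066);arm.grip(0.02);w=arm.current_width()
    print("w",w,arm.current_grasp_force(),arm.current_t())
    if not .036<w<.046: print("bad grip");break
    line(p,.17);goto(slots[k],.17,7);print("w",arm.current_width());line(slots[k],.023);arm.grip(.058);line(slots[k],.17)
print(arm.current_t())
E
python3 bot.py 0
```

```text
0 [[568.0, 64.0], [549.0, -39.0], [470.0, 64.0], [449.0, -33.0]] [[590.0, 113.0], [477.0, -95.0], [471.0, 20.0]] pick [ 0.54920105 -0.03949909] 0.0005380653334406687
w 0.041208104651482 28.642239670443814 4.5917
w 0.04145795114041755
8.8167
```

```bash
python3 bot.py 1 2 3; python3 - <<'E'
from h import *
im,B,C=look();print([ (np.round(b*1000),n) for b,n in B],[(np.round(b*1000),n) for b,n in C]);
save("t2",cv2.resize(im[165:275,300:480],None,fx=4.2,fy=4.2,interpolation=cv2.INTER_CUBIC))
E
```

```text
1 [[568.0, 64.0], [470.0, 64.0], [449.0, -33.0]] [[590.0, 112.0], [477.0, -96.0], [472.0, 20.0]] pick [0.56754524 0.0640832 ] 0.0015474746003104932
w 0.0401409516278283 29.588798582553864 11.875
w 0.040018802522305844
2 [[470.0, 64.0], [449.0, -33.0]] [[590.0, 113.0], [477.0, -96.0], [472.0, 20.0]] pick [ 0.44920156 -0.03288992] 0.0011282283145924233
w 0.04054603420533698 29.493918120861053 18.7
w 0.0403680759577925
3 [[470.0, 64.0]] [[590.0, 112.0], [477.0, -95.0], [471.0, 20.0]] pick [0.4696834  0.06446247] 0.0008251712538011154
w 0.039948057826808464 29.39407914876938 26.075
w 0.04038147332365717
30.4167
[] [(array([590., 111.]), 18), (array([477., -96.]), 19), (array([472.,  20.]), 17)]
```

View pics/t2.png

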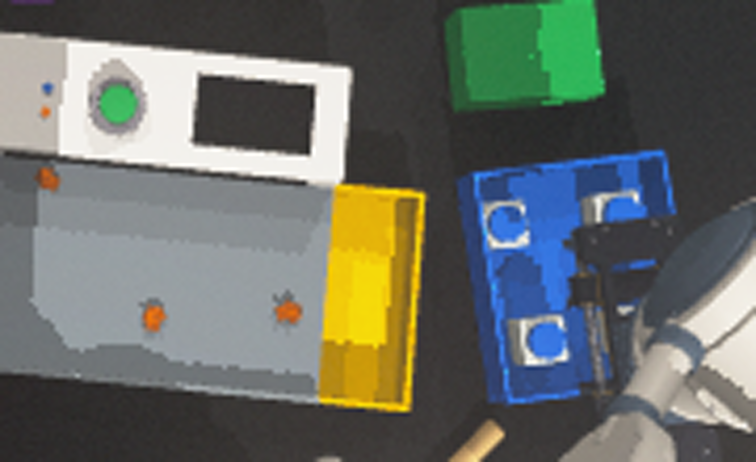

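All bottles stand in the tote, the deck has only three chips, and the ready button is at (117,103) in this crop. Next is the scraper.

```bash
cat > scr.py <<'E'
from h import *
S=np.array([.4985,.3775])
arm.grip(.06);goto(S,.2,100.5);line(S,.032);arm.grip(.01);w=arm.current_width();print("w",w,arm.current_grasp_force())
if .022<w<.030:
    line(S,.2,.15)
    im,B,C=look();print([(np.round(todk(b)*1000),n) for b,n in C])
    save("held",im);save("heldS",arm.snapshot("scene"))
    print(arm.current_width(),arm.current_t(),arm.current_force())
E
python3 scr.py; python3 -c "
import cv2
a=cv2.resize(cv2.imread('pics/held.png')[165:275,180:360],None,fx=4.2,fy=4.2,interpolation=cv2.INTER_CUBIC);cv2.imwrite('pics/heldc.png',a)"
```

```text
w 0.026167847374038634 30.000379979610443
[(array([ 77., 112.]), 21), (array([ -17., -106.]), 19), (array([-34.,   9.]), 16)]
0.026068708643821537 36.1667 [-0.45676908 -0.32157868 -0.40340784]
```

View pics/heldS.png

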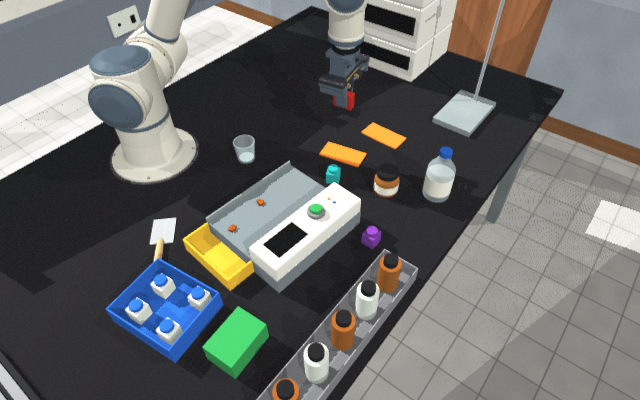

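The scraper is held at (345,98), its rest is empty at (343,153), and four bottles stand in the tote. Sweeping now.

```bash
cat > sweep.py <<'E'
from h import *
import sys
# lanes: deck x, y start, in mm
for a in sys.argv[1:]:
    x,y0=[float(v)/1000 for v in a.split(",")]
    im,B,C=look();print([(np.round(todk(b)*1000),n) for b,n in C])
    b=goto(dk(x,y0),.2,85)
    line(dk(x,y0),.079,.12);print("down",np.round(arm.current_force(),1))
    line(dk(x,-.165),.079,.1);print("end",np.round(arm.current_force(),1))
    line(dk(x,-.165),.2);print(arm.current_width(),arm.current_t())
E
python3 - <<'E'
from h import *
im=cv2.imread("pics/held.png");hsv=cv2.cvtColor(im,cv2.COLOR_BGR2HSV)
m=((hsv[...,0]>8)&(hsv[...,0]<24)&(hsv[...,1]>150)&(hsv[...,2]>120)).astype(np.uint8);m[:,:222]=0;m[:,262:]=0;m[:200]=0;m[260:]=0
r=cv2.minAreaRect(np.argwhere(m)[:,::-1].astype(np.int32).copy());print(m.sum(),r)
E
python3 sweep.py 37.5,150
```

```text
271 ((240.89187622070312, 231.85134887695312), (37.811767578125, 18.57708740234375), 80.53767395019531)
[(array([ 77., 112.]), 21), (array([ -17., -106.]), 19), (array([-34.,   9.]), 16)]
down [ 0.5  0.2 -1.3]
end [ 0.2  0.2 -2.1]
0.02577979335524823 42.35
```

```bash
python3 sweep.py -36,60; python3 - <<'E'
from h import *
goto([.50,.3775],.25,100)
im,B,C=look();print([(np.round(todk(b)*1000),n) for b,n in C])
o=cv2.resize(im[165:275,220:410],None,fx=4.2,fy=4.2,interpolation=cv2.INTER_CUBIC)
save("sw",o)
E
```

```text
[(array([-34.,   9.]), 19), (array([ -22., -115.]), 18)]
down [ 7.7 -3.1 16.8]
end [-0.1  0.1 -2.4]
0.025915555190713573 47.6583
[(array([  77., -147.]), 8), (array([-43., -31.]), 19)]
```

View pics/sw.png

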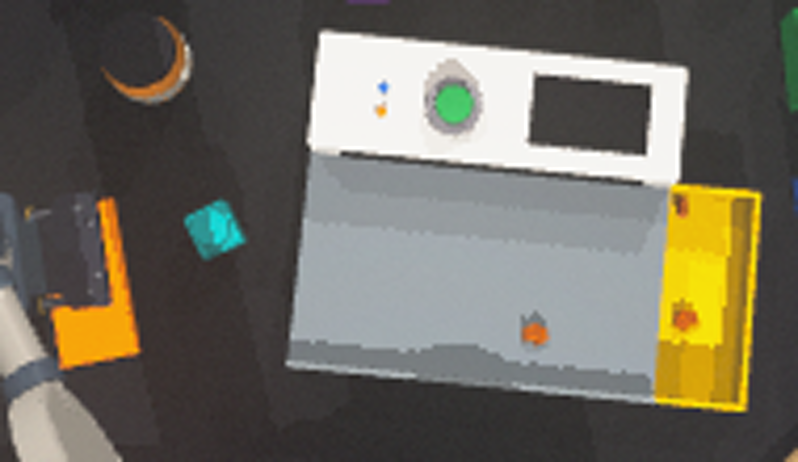

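Two chips are in the trough at (681,207) and (684,318), and one is left on the deck at (535,333). The 17 N touch on the second lane suggests the foot met something, so I'll check that the scraper is still square in the grip.

```bash
python3 - <<'E'
from h import *
im=arm.snapshot("scene");P=np.array(arm.current_ee_pos());print(P, proj("scene",[P]))
u,v=proj("scene",[P])[0].astype(int)
o=im[max(v-60,0):v+60,u-70:u+70];save("hs",cv2.resize(o,None,fx=5,fy=5,interpolation=cv2.INTER_CUBIC))
a=np.radians(10)  # predicted foot-bottom corners if unslipped
Rm=np.array(arm.current_tool_rot());x=Rm[:,0];y=Rm[:,1]
for z in(.008,.028):
  print(np.round((proj("scene",[P+sx*.05*x+sy*.012*y-[0,0,z] for sx in(-1,1) for sy in(-1,1)])-[u-70,max(v-60,0)])*5).tolist())
E
```

```text
[0.50050742 0.37655176 0.24997844] [[344.57781836  88.7948371 ]]
[[422.0, 349.0], [439.0, 328.0], [267.0, 304.0], [286.0, 284.0]]
[[420.0, 378.0], [438.0, 357.0], [267.0, 333.0], [285.0, 313.0]]
```

View pics/hs.png

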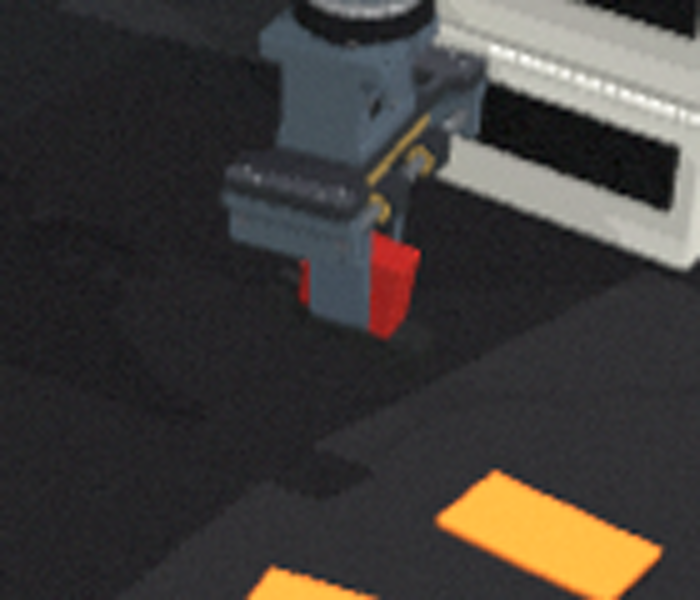

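```bash
python3 - <<'E'
from h import *
im=cv2.imread("pics/hs.png");P=np.array(arm.current_ee_pos());u,v=proj("scene",[P])[0].astype(int)
Rm=np.array(arm.current_tool_rot());x=Rm[:,0];y=Rm[:,1]
o=np.clip(im.astype(float)*3.5-60,0,255).astype(np.uint8)[150:500,150:550].copy()
q=lambda hx,hy,z:((proj("scene",[P+sx*hx*x+sy*hy*y+[0,0,z] for sx,sy in((-1,-1),(-1,1),(1,1),(1,-1))])-[u-70,max(v-60,0)])*5+2-[150,150])
for A in((.05,.012,-.028),(.05,.012,-.008),(.03,.013,-.008),(.03,.013,.04)):
    cv2.polylines(o,[q(*A).astype(np.int32)],True,(0,255,0),1)
cv2.imwrite("pics/ov.png",cv2.resize(o,None,fx=1.6,fy=1.6))
E
```

```text
(no output)
```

View pics/ov.png

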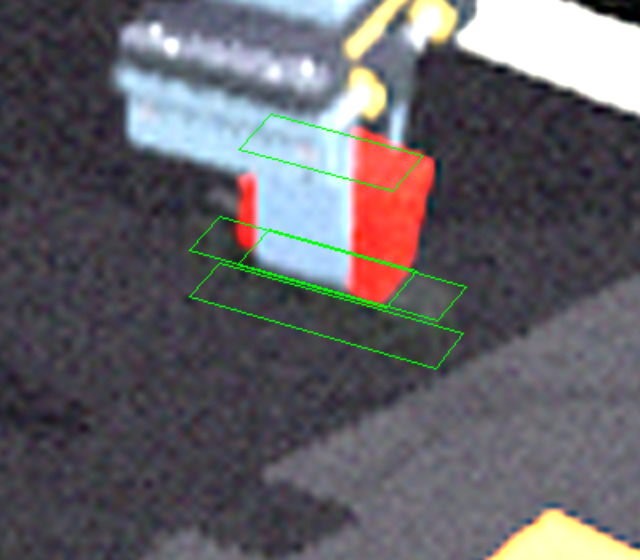

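The red grip sits about 5° tilted, with the fence-side end raised. I'll re-level it by pressing it flat on a clear part of the deck, checking the force, then sweep the last chip.

```bash
cat > lev.py <<'E'
from h import *
im,B,C=look();print([(np.round(todk(b)*1000),n) for b,n in C])
p=dk(0,.11);goto(p,.2,85);line(p,.086,.1);f0=np.array(arm.current_force())
for z in(.084,.082,.080,.079,.078,.0775):
    line(p,z,.02);f=np.array(arm.current_force())-f0;t=arm.current_torque();print(z,np.round(f,1),np.round(t,2),np.round(arm.current_ee_pos()[2],4))
    if f[2]>45:break
line(p,.079,.03);print(np.round(np.array(arm.current_force())-f0,1))
line(p,.15)
im,B,C=look();print([(np.round(todk(b)*1000),n) for b,n in C])
E
python3 lev.py
```

```text
[(array([  77., -147.]), 8), (array([-43., -31.]), 19)]
0.084 [ 0.1 -0.5 -0. ] [-0.03 -0.    0.02] 0.0842
0.082 [ 0.7 -0.1 -0. ] [ 0.03 -0.02  0.01] 0.0819
0.08 [0.4 1.2 3. ] [-0.01 -0.19 -0.04] 0.0801
0.079 [-4.2 -1.1 13.5] [ 0.01  0.36 -0.01] 0.0795
0.078 [-7.5  0.  19.8] [ 0.05  0.89 -0.04] 0.0786
0.0775 [-8.8 -0.2 23.6] [-0.01  1.12 -0.02] 0.0782
[0.6 0.3 0.2]
[(array([  78., -147.]), 7), (array([-42., -32.]), 19)]
```

```bash
python3 - <<'E'
from h import *
p=dk(0,.11);line(p,.0785,.08);arm.grip(.045);arm.sleep(.3);line(p,.078,.05);arm.grip(.01);print(arm.current_width())
line(p,.079,.05);print(np.round(arm.current_force(),1),np.round(arm.current_torque(),2));line(p,.15)
E
python3 sweep.py -32,25; python3 - <<'E'
from h import *
goto([.50,.3775],.25,101.5)
im,B,C=look();print([(np.round(todk(b)*1000),n) for b,n in C])
sc=arm.snapshot("scene")
a=cv2.resize(im[165:275,220:410],None,fx=4,fy=4,interpolation=cv2.INTER_CUBIC)[:300]
b=cv2.resize(sc[60:300,100:400],None,fx=1.25,fy=1.25,interpolation=cv2.INTER_CUBIC)
h=np.zeros((600,760,3),np.uint8);h[:300]=a[:,:760];h[300:,:375]=b;save("sw2",h)
E
```

```text
0.025948442690663705
[ 0.4  0.2 -2.7] [-0.01  0.05  0.04]
[(array([  78., -146.]), 8), (array([-42., -32.]), 19)]
down [ 0.4  0.4 -1.7]
end [-0.6 -0.5 -2. ]
0.025880590959925398 62.1583
[(array([  77., -147.]), 9)]
```

View pics/sw2.png

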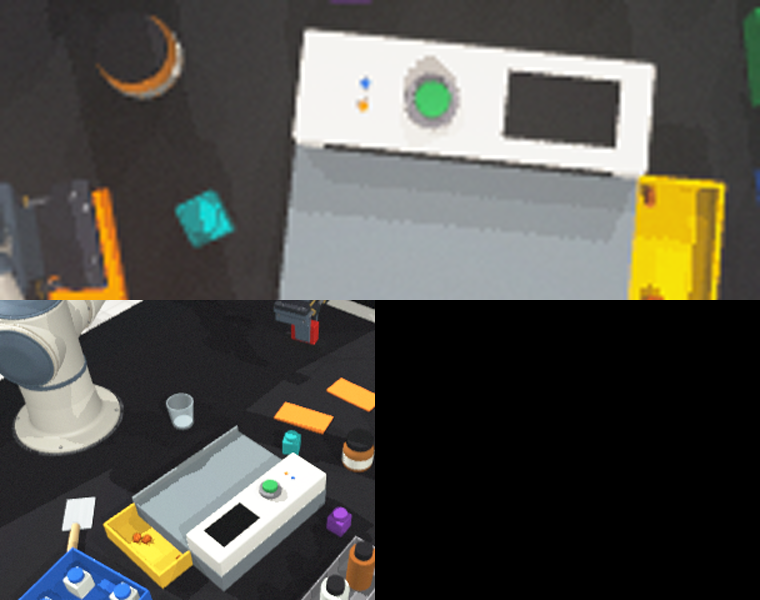

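Deck is clear, with two chips at (140,540) and the third in the trough's far corner. Setting the scraper down on its rest.

```bash
python3 - <<'E'
from h import *
p=np.array([.5012,.3757]);goto(p,.15,101.5);line(p,.0325,.08);print(np.round(arm.current_force(),1));arm.grip(.06);arm.sleep(.2);line(p,.2)
q=np.array([.5,0.0]);goto(q,.3,85)
im=arm.snapshot("top");s=arm.snapshot("scene")
h=np.zeros((420,790,3),np.uint8)
a=cv2.resize(im[205:255,222:264],None,fx=8,fy=8,interpolation=cv2.INTER_CUBIC);h[:400,:336]=a
b=cv2.resize(s[125:170,315:370],None,fx=8,fy=8,interpolation=cv2.INTER_CUBIC);h[:360,345:785]=b
save("pl",h);save("pl_top",im);print(arm.current_t())
E
```

```text
[-0.  -0.9 -1.6]
69.7167
```

View pics/pl.png

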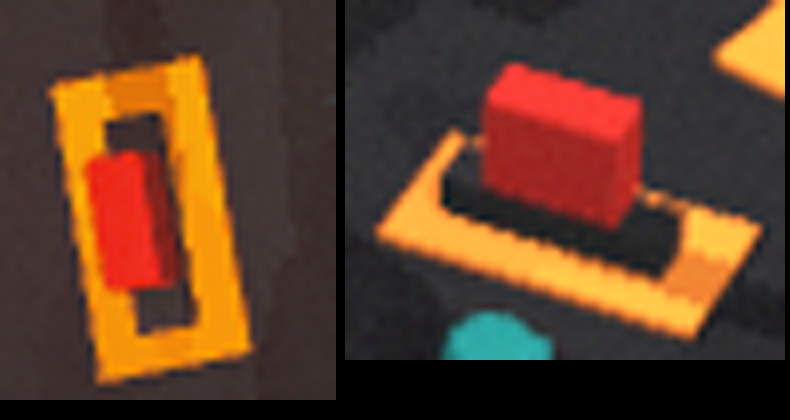

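The scraper stands on the rest. Foot top corners are (104,121), (160,113), (195,325) and (137,335). Plate corners are (50,87), (202,56), (252,350) and (99,383).

```bash
python3 - <<'E'
from h import *
g=lambda L,z:np.array([ray("top",(222+(x+.5)/8-.5,205+(y+.5)/8-.5),z) for x,y in L])[:,:2]
f=g([(104,121),(160,113),(195,325),(137,335)],.024);r=g([(50,87),(202,56),(252,350),(99,383)],.004)
for q in(f,r):
    d=q[0]+q[1]-q[2]-q[3];print(np.round(q.mean(0)*1000,1),np.degrees(np.arctan2(d[1],d[0])))
E
```

```text
[498.4 372.1] 10.980252929730554
[501.2 375.7] 11.427242742427643
```

```bash
python3 - <<'E'
from h import *
a=np.radians(11.5);X=np.array([np.cos(a),np.sin(a),0]);Y=np.array([-X[1],X[0],0]);P=np.array([.5012,.3757,0])
m=lambda hx,hy,z:np.array([P+sx*hx*X+sy*hy*Y+[0,0,z] for sx,sy in((-1,-1),(-1,1),(1,1),(1,-1))])
im=cv2.imread("pics/pl.png");o=cv2.resize(im,None,fx=1,fy=1)
for hx,hy,z in((.07,.035,.004),(.05,.012,.024),(.05,.012,.004),(.03,.013,.072),(.03,.013,.024)):
    t=(proj("top",m(hx,hy,z))-[222,205]+.5)*8-.5;s=(proj("scene",m(hx,hy,z))-[315,125]+.5)*8-.5+[345,0]
    for q in(t,s):cv2.polylines(o,[np.round(q).astype(np.int32)],True,(255,0,255) if z==.072 else (0,255,0),1)
cv2.imwrite("pics/ov2.png",o)
E
```

```text
(no output)
```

View pics/ov2.png

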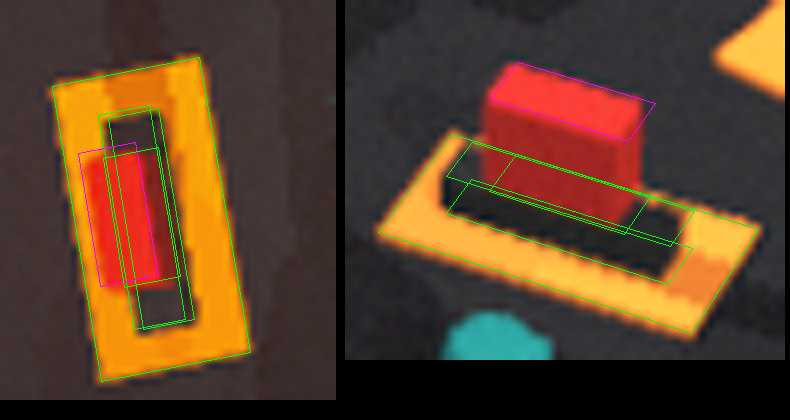

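The overlay shows the scraper about 3 mm off centre towards -x and aligned otherwise, so I'll nudge it. Then I press the button.

```bash
python3 - <<'E'
from h import *
a=np.radians(11.5);X=np.array([np.cos(a),np.sin(a)]);Y=np.array([-X[1],X[0]]);p=np.array([.5012,.3757])
arm.grip(.06);goto(p,.2,101.5);line(p,.0325,.12);arm.grip(.01);print(arm.current_width())
line(p,.038,.05);q=p+.0033*X+.001*Y;line(q,.038,.05);line(q,.0325,.04);arm.grip(.06);arm.sleep(.2);line(q,.2)
im,B,C=look();print("chips",[(np.round(todk(b)*1000),n) for b,n in C])
# button centre from both cameras
for n in("top","scene"):
    i=arm.snapshot(n);h=cv2.cvtColor(i,cv2.COLOR_RGB2HSV);m=((h[...,0]>55)&(h[...,0]<80)&(h[...,1]>110)&(h[...,2]>80)).astype(np.uint8)
    k,l,s,c=cv2.connectedComponentsWithStats(m)
    for j in range(1,k):
        if 25<s[j,4]<400:print(n,s[j,4],np.round(c[j],1),[np.round(ray(n,c[j],z)*1000,1)[:2] for z in(.108,.112,.116,.120)])
E
```

```text
0.02592883752313595
chips [(array([  77., -147.]), 8)]
top 58 [327.7 189.3] [array([649.1,  52.1]), array([648.6,  52.1]), array([648. ,  52.2]), array([647.4,  52.3])]
scene 100 [315.7 208.5] [array([643. ,  58.8]), array([645.3,  56.1]), array([647.6,  53.3]), array([649.9,  50.5])]
```

```bash
python3 - <<'E'
from h import *
p=np.array([.648,.0525]);arm.grip(0.0);goto(p,.18,85);line(p,.122,.1);f0=np.array(arm.current_force())[2]
z=.121
while z>.102:
    line(p,z,.02);f=np.array(arm.current_force())[2]-f0;print(round(z,4),round(arm.current_ee_pos()[2],4),round(f,1))
    if f>25:break
    z-=.001
arm.sleep(.3);line(p,.18,.1);goto([.45,0.],.3,85)
im,B,C=look();print("deck",len(B),[(np.round(todk(b)*1000),n) for b,n in C],arm.current_t())
old=cv2.imread("pics/pl_top.png")[:,:,::-1]
def red(i):
    h=cv2.cvtColor(np.ascontiguousarray(i),cv2.COLOR_RGB2HSV);m=((h[...,0]<6)|(h[...,0]>174))&(h[...,1]>150)&(h[...,2]>110);m[:,:222]=0;m[:,262:]=0;m[:205]=0;m[255:]=0
    y,x=np.nonzero(m);return ray("top",(x.mean(),y.mean()),.06)*1000,len(x)
print("red",red(old),red(im))
i=im.astype(int);m=((i[...,2]-i[...,0]>90)&(i[...,1]<i[...,2]-30));
h=cv2.cvtColor(im,cv2.COLOR_RGB2HSV)
w=((h[...,1]<60)&(h[...,2]>140)).astype(np.uint8);w[:,:405]=0;w[:,475:]=0;w[:195]=0;w[265:]=0
k,l,s,c=cv2.connectedComponentsWithStats(cv2.morphologyEx(w,cv2.MORPH_CLOSE,np.ones((9,9))))
print("tote whites",[(np.round(ray("top",c[j],.045)[:2]*1000).tolist(),int(s[j,4])) for j in range(1,k) if s[j,4]>15])
E
```

```text
0.121 0.1216 0.4
0.12 0.1202 0.7
0.119 0.1191 2.8
0.118 0.1181 2.4
0.117 0.117 2.3
0.116 0.1162 6.9
0.115 0.1161 18.5
0.114 0.1159 29.3
deck 0 [(array([  76., -147.]), 7)] 83.5
red (array([498.27165792, 371.69178811,  60.        ]), 154) (array([501.78310752, 372.90988097,  60.        ]), 153)
tote whites [([563.0, -385.0], 112), ([555.0, -288.0], 102), ([464.0, -396.0], 118), ([455.0, -316.0], 117)]
```

```bash
python3 -c "
from rig import arm
print(arm.sign_off())"
```

```text
the job is handed in; nothing more can be done
None
```

I handed the job in at about 84 s: four bottles are upright in the tote, all three chips are in the trough, the scraper is back on its rest, and the ready button was pressed to its stop. I estimate the scraper is within about 3 mm of the rest's middle. My last checks after nudging it were numeric, because I had used all 14 pictures.

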